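# Close up a row of tins with the rack's sliding end stop

### The arm

A 6-joint arm with a two-finger parallel gripper is mounted at the origin on a cart in front of the work surface, level with it; the furniture and walls round the work are solid. World frame = base frame: x ahead of the robot, y to its left, z up, the work surface at z = 0. Lengths are in m, angles in rad, forces in N, time in s.
With the tool pointing down it reaches from about 0.325 to 0.775 m from the base axis. Payload 5.5 kg.
Tool frame: the origin (TCP) lies on the mounting face of the last link; the fingertips stand bot.tcp_to_tips ahead of it and the grasp point (between the pads) lies 155 mm ahead of it (bot.tcp_to_tips is the distance from the TCP to the fingertips, in m); z points along the fingers, y is the line along which they close (so a half turn about z gives the same grasp; the last joint's range is limited). The gripper opens to 85 mm and grips with 20 to 120 N. Pads are 22 mm wide; open, the fingers measure 114 mm over their backs; the gripper's body (76 mm by 85 mm) begins 54 mm behind the grasp point. The pads swing forward as they close: fully open they stand 13 mm farther back than shut.
Start: joints at [1.215, 0.091, 1.231, -0, 1.82, -0.057], TCP at [0.177, 0.573, 0.405] pointing down, gripper open.
Joint ranges: [-2.87, 2.87], [-0.86, 2.18], [0.17, 2.46], [-1.51, 4.65], [0.06, 2.69], [-2.65, 2.65]. Speed limits (rad/s): [2.57, 2.57, 3.01, 3.14, 3.14, 3.14].

### API

Orientations are given as a unit quaternion [w, x, y, z].
In Python, from workcell import bot gives the robot as it stands.
- The arm moves only by the shell command python3 -m creep 'ROWS'. ROWS is a JSON object of lists of equal length, an entry for each row: "linear": the shift along the tool's x, y, z in m, a list of three; "spin": the turn about the tool's z in rad; "fingers": the closure in counts, from 0 (fully open) to 255 (shut). In form: {"linear": [[x, y, z], ...], "spin": [spin, ...], "fingers": [fingers, ...]}. A call has 1 to 8 rows; each row shifts and turns the commanded pose from where the row before left it, along the tool's axes as they then stand; what a row does not reach is not made up. A row lasts 1/8 s, in which the tool goes at most 62.5 mm and 10.7 degrees, less where a joint would pass 70% of its speed; a pose out of reach is approached as far as the arm can. A call with a gripper value outside its range is refused whole. The fingers move at their own pace and stop on an object; the grip force is fixed at half the most. Time passes only in rows, so rows that do not move let the fingers close. It gives the time, the measured TCP pose, the force, the opening and the grip force at its end, in the units of the state.
- bot.get_obs(): the state, without advancing time (a new reading comes with each control period).
- bot.read_camera(name): name is "side" or "top" or "wrist"; returns a dict with "image" (400x640x3 uint8, red, green, blue), "K" (3x3 intrinsics, pixels), "k1" (the pictures are not rectified: a ray, as slopes to the right and down, at radius r is drawn at 1 + k1 r^2 times it, then the intrinsics apply), "R" (3x3) and "t" (3): a world point X has camera coordinates R X + t; the wrist camera has in their place "mount" (4x4, takes a point from camera to tool coordinates, whose origin is the TCP and whose axes are the flange's). Camera axes: x right, y down, z forward; pixel columns grow to the right and rows downward; lengths in m; the calibration is good to about 2 mm. A picture is of the moment at which its call begins: read the wrist's pose just before it. There is no depth.
- bot.close_job(): hands the job in; it is judged then, once.
The state is a dict: "time_s": time; "joints": joint angles; "qd": joint speeds; "tau": joint torques, N m; "tcp_pos": TCP position; "tool_rot": TCP orientation; "contact_force": force on the tool from outside, world axes, zero at the start; "ft_torque": the same for the moment, N m; "gripper_width": finger opening in m; "grip_force": force on a finger pad.
Only numpy, scipy, OpenCV 4.12 (cv2) and the standard library are available. Lean on these libraries where they do the work, as an engineer would, in place of code of your own. Each camera call takes 0.05 s, during which the arm holds its last target. There are 200 camera calls.

### The job

Close up the row of tins between the divider and the sliding end stop of the tin rack: with closed fingertips, push the stop along its rail towards them, past the earlier clicks, until the tins stand closed up against the divider and the stop has dropped into the last notch that the row leaves room for. Only push: do not take hold of the stop or touch its catch knob, and lift or tip no tin. Leave a tin that stands left of the divider and the things round the rack alone.

Things in the scene. Friction and masses are not known exactly. Their poses are not given: they have to be found in the camera images.
- rack: wooden tin rack fixed to the counter, 420 mm long, 85 mm deep. Origin on the counter under it; x to its back (away from the robot), y to its left end, z up. Smooth board, top 18 mm above the counter, y -195 to +225 mm. The tins stand on the line x 0 in a channel between the front lip (x -30.5 mm, top 46 mm above the counter) and the back fence (x +30.5 mm) with a ribbed aluminium rail on it, top 59 mm
- divider: aluminium plate across the channel, clamped to the fence, fixed; up to 100 mm above the counter. Origin at counter level below its right-hand face, on the row's line; axes as the rack's. It stands at rack y +142.6 mm with one tin left of it and three in the row right of it, or at rack y +184 mm with all four tins in the row
- divider_face (a point): point of the divider's right-hand face, against which the row closes up, on the row's line, 60 mm above the counter
- stop_face (a point): tin-side (left-hand, rack +y) face of the stop's rubber pad, on the row's line, 60 mm above the counter. In the last notch that the row leaves room for it is 175 mm from divider_face with three tins in the row (they take up 172 mm), 232.4 mm with four (230 mm). The next notch, 16 mm on, is out of reach
- end_stop (a joint): travel of the stop along the rail, m, growing towards the tins (rack +y), -0.002 to 0.118; starts at 0 to 0.034. Notches every 16 mm from 0. The last notch that the row leaves room for is 0.096 with three tins in the row, 0.080 with four
- catch (a joint): height of the stop's sprung roller catch, m: 0 dropped in a notch, 0.003 on a rib between two. Leaving a notch takes 5 to 6 N, up to 14 N with the tins to push along, then the push falls off and the stop runs ahead into the next notch. Against the tight row it goes no further (3 to 4 mm past the last notch); slowly let go there, it springs back into the notch
- stop_push (a point): where to push: outer (right-hand, rack -y) face of the stop's aluminium cheek plate, 78 mm above the counter, 16 mm in front of the row's line. Above 50 mm over the counter the plate reaches from 42 mm in front of this point to 45 mm behind it, up to 100 mm above the counter; 9 mm thick with its pad. The saddle over the fence stands out 28 mm from the face, from 48 mm behind this point on, with the catch knob
- stop_pad: black rubber pad on the tin side of the cheek plate, 4 mm thick, part of the stop; only tins should touch it. Origin at counter level below the pad's face, on the row's line
- catch_knob: small dark knob of the stop's catch, 11 mm across, on the saddle over the fence, 86 to 94 mm above the counter (3 mm more on a rib); not to be touched. Origin on its axis, 24 mm below its underside
- tin_a: teal tin can, 57 mm across, 72 mm tall, 0.18 kg, loose; in the row. Origin at the centre of its underside, z up
- tin_b: teal tin can, 57 mm across, 72 mm tall, 0.18 kg, loose; in the row. Origin at the centre of its underside, z up
- tin_c: teal tin can, 57 mm across, 72 mm tall, 0.18 kg, loose; last of the row, next to the stop. Origin at the centre of its underside, z up
- tin_d: teal tin can, 57 mm across, 72 mm tall, 0.18 kg, loose; either first of the row, just right of the divider, or alone left of the divider and then to be left alone. Origin at the centre of its underside, z up
- garlic: garlic bulb, 60 mm, beside the right end of the rack; loose, a bystander; origin at its underside
- lemon: lemon, 76 mm, beside the left end of the rack; loose, a bystander; origin at its underside
- scissors: scissors with red handles, 199 mm long, lying at the right; loose, a bystander; origin at its underside
- pen: ballpoint pen, 153 mm, lying at the left; loose, a bystander; origin at its underside
- onion: onion, 80 mm, at the left; loose, a bystander; origin at its underside

How it is judged:
By the outcome, as a careful person would: the job done as asked, in the order asked, and still so for the second after the job is handed in, with the robot touching nothing.
It also fails if it takes over 32 s, if anything falls off the work surface, if the arm or the gripper's body presses on something with over 40 N, if the wrist force passes 120 N, or if a joint passes its speed limit or range.

## Working session

There is one attempt and no reset: what is moved stays moved. The work goes in short steps, Python scripts to look and compute and a shell command to move; the robot and the scene stay as the last step left them, time stands still between calls to the robot, and variables do not carry over. Pictures are saved under pics/ and viewed, at most 10 in all, crops included, and the job is handed in when it is done.

```bash
mkdir -p pics
cat > h.py <<'E'
import numpy as np, cv2
from workcell import bot
def ray(c,u,v):
    K=np.array(c["K"]);d=np.array([[[u,v]]],float)
    x=cv2.undistortPoints(d,K,np.array([c["k1"],0,0,0.]))[0,0]
    R=np.array(c["R"]);t=np.array(c["t"])
    return -R.T@t, R.T@np.array([x[0],x[1],1])
def onz(c,u,v,z):
    o,d=ray(c,u,v); return o+d*(z-o[2])/d[2]
def proj(c,X):
    x=np.array(c["R"])@X+np.array(c["t"]);s=x[:2]/x[2];s=s*(1+c["k1"]*(s@s))
    return (np.array(c["K"])@[s[0],s[1],1])[:2]
E
python3 - <<'E'
from h import *
o=bot.get_obs();print(o,bot.tcp_to_tips)
for n in("top","side"):
    c=bot.read_camera(n);cv2.imwrite(f"pics/{n}0.png",c["image"][:,:,::-1]);print(n,c["R"],c["t"],c["k1"])
E
```

```text
{'time_s': 0.0, 'joints': array([ 1.21528126e+00,  9.18651159e-02,  1.23190791e+00, -3.03981651e-05,
        1.81978969e+00, -5.66861779e-02]), 'qd': array([ 5.29796004e-04,  1.50139409e-03, -1.43671273e-03,  7.35456251e-05,
        2.47325063e-03,  2.68338666e-03]), 'tau': array([ 7.70436327e-05, -4.58743823e+01, -4.18014443e+01, -4.25272447e-05,
        1.21860954e-02, -2.59267739e-05]), 'tcp_pos': array([0.1766585 , 0.57346156, 0.40353434]), 'tool_rot': array([-1.87159366e-04,  1.48862746e-01,  9.88857377e-01, -9.67200771e-04]), 'contact_force': array([-0.53947031,  0.25006785, -0.51709815]), 'ft_torque': array([ 0.03686277, -0.00457507, -0.04252152]), 'grip_force': 0.0, 'gripper_width': 0.08560024924365785} 0.1734
top [[-0.01398297 -0.99980536 -0.01391836]
 [-0.9950511   0.01528328 -0.09818213]
 [ 0.09837574  0.0124766  -0.99507113]] [0.06607933 0.53194258 1.36431903] -0.05889322488562555
side [[-0.90312609 -0.42921463  0.01174985]
 [-0.18559886  0.36555643 -0.91209734]
 [ 0.38719029 -0.82591967 -0.40980529]] [0.49526865 0.14519886 1.12512464] -0.0854181527234266
```

View pics/top0.png

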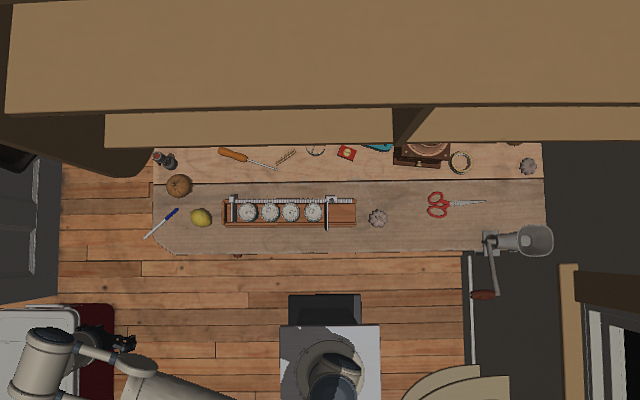

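View pics/side0.png

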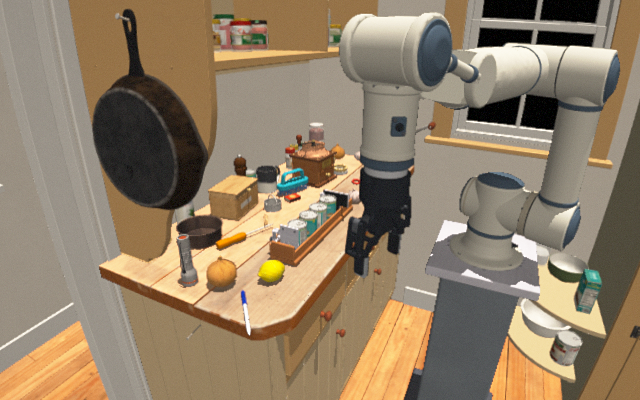

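Top view: the rack spans u 222–356 at v≈212. The divider looks to be at u≈232 with all four tins (u 248–313) to its right, and the stop plate is at u≈327. I'll zoom in on both views.

Run:
```python
import cv2,numpy as np
a=cv2.imread("pics/top0.png")[185:240,210:370];a=cv2.resize(a,None,fx=5,fy=5,interpolation=cv2.INTER_CUBIC)
b=cv2.imread("pics/side0.png")[180:270,265:365];b=cv2.resize(b,None,fx=3.6,fy=3.6,interpolation=cv2.INTER_CUBIC)
o=np.zeros((a.shape[0]+b.shape[0],800,3),np.uint8);o[:275]=a;o[275:,:b.shape[1]]=b
cv2.imwrite("pics/z0.png",o[:600])
```

```text
(no output)
```

View pics/z0.png

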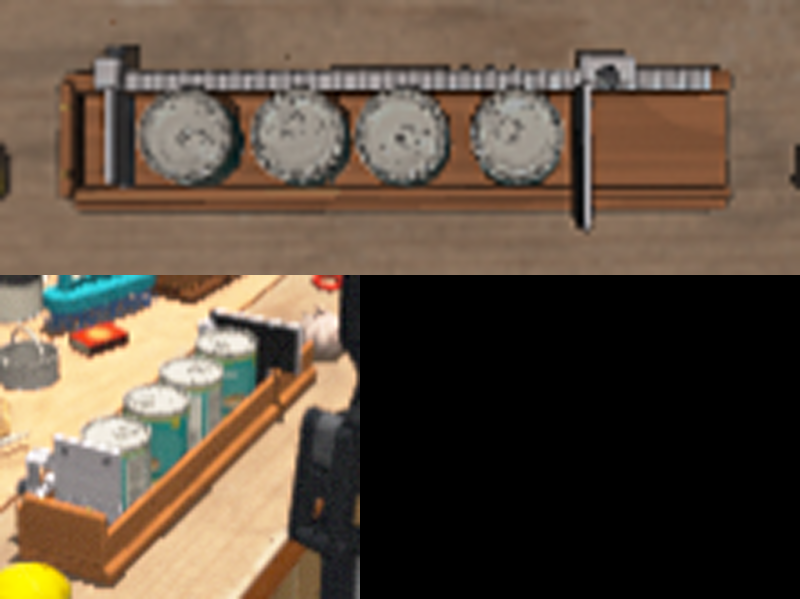

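The crop confirms that no tin stands left of the divider (crop x≈118), so all four are in the row. The stop plate's outer edge is at crop x≈592, v 85–228, and the knob is at (607,75).

Run:
```python
from h import *
c=bot.read_camera("top")
f=lambda x,y,z:(onz(c,(x+.5)/5-.5+210,(y+.5)/5-.5+185,z)*1000).round(1)
for n,x,y,z in [("tin1",188,137,.09),("tin2",299,137,.09),("tin3",403,136,.09),("tin4",517,137,.09),
 ("plate out back",592,90,.1),("plate out front",592,228,.1),("pad",575,150,.1),("div R top",118,140,.1),("div Lt",106,140,.1),("div bottomR",134,140,.02),
 ("knob",607,75,.094),("lip front L",75,207,.02),("lip front R",728,207,.02),("board R end",728,150,.018),("liptop R",728,190,.046),("liptop L",75,190,.046)]: print(n,f(x,y,z))
hsv=cv2.cvtColor(c["image"],cv2.COLOR_RGB2HSV)
```

```text
tin1 [508.9 244.9  90. ]
tin2 [507.9 177.1  90. ]
tin3 [507.6 113.7  90. ]
tin4 [505.9  44.3  90. ]
plate out back [532.9  -1.4 100. ]
plate out front [4.496e+02 1.000e-01 1.000e+02]
pad [496.7   9.5 100. ]
div R top [506.9 286.  100. ]
div Lt [507.  293.3 100. ]
div bottomR [513.5 290.6  20. ]
knob [542.5 -10.9  94. ]
lip front L [470.9 328.6  20. ]
lip front R [464.9 -89.3  20. ]
board R end [501.5 -90.4  18. ]
liptop R [474.3 -87.2  46. ]
liptop L [480.3 323.2  46. ]
```

```bash
python3 -m creep '{"linear": [[0,0,0],[0,0,0],[0,0,0]], "spin": [-0.14,-0.145,0], "fingers": [255,255,255]}'
cat >> h.py <<'E'
from scipy.spatial.transform import Rotation as Ro
def rel(target):
    o=bot.get_obs();q=o["tool_rot"];M=Ro.from_quat([q[1],q[2],q[3],q[0]]).as_matrix()
    print("tcp",o["tcp_pos"].round(4),"t",round(o["time_s"],2),"F",o["contact_force"].round(1),"w",round(o["gripper_width"],4));print("axes\n",M.round(3));print("rel",(M.T@(np.array(target)-o["tcp_pos"])).round(4))
E
python3 -c "
from h import *
rel([.490,-.055,.40])"
```

```text
time_s: 0.52
tcp_pos: [0.1766, 0.5735, 0.4043]
tool_rot: [-0.0, 0.008, 1.0, -0.0]
contact_force: [-0.2, -0.2, 0.9]
gripper_width: 0.0319
grip_force: 0.0
tcp [0.1766 0.5735 0.4043] t 0.53 F [-0.2 -0.2  0.9] w 0.0319
axes
 [[-1.     0.015 -0.   ]
 [ 0.015  1.    -0.001]
 [ 0.    -0.001 -1.   ]]
rel [-0.3228 -0.6237  0.0046]
```

```bash
python3 -m creep '{"linear": [[-0.027,-0.052,0],[-0.027,-0.052,0],[-0.027,-0.052,0],[-0.027,-0.052,0],[-0.027,-0.052,0],[-0.027,-0.052,0],[-0.027,-0.052,0],[-0.027,-0.052,0]], "spin": [0,0,0,0,0,0,0,0], "fingers": [255,255,255,255,255,255,255,255]}'
python3 -m creep '{"linear": [[-0.027,-0.052,0],[-0.027,-0.052,0],[-0.027,-0.052,0],[-0.026,-0.052,0],[0,0,0],[0,0,0]], "spin": [0,0,0,0,0,0], "fingers": [255,255,255,255,255,255]}'
python3 - <<'E'
from h import *
rel([.490,-.055,.235])
for n in("top","wrist","side"):
    c=bot.read_camera(n);cv2.imwrite(f"pics/{n}1.png",c["image"][:,:,::-1])
    if n=="wrist": print(c["mount"])
a=cv2.imread("pics/side1.png");b=cv2.imread("pics/wrist1.png")
cv2.imwrite("pics/m1.png",np.vstack([a[150:350,200:600],cv2.resize(b,None,fx=.625,fy=.625)]))
E
```

```text
time_s: 1.52
tcp_pos: [0.3872, 0.1527, 0.4048]
tool_rot: [0.0, 0.009, 1.0, 0.0]
contact_force: [1.5, -0.0, 0.7]
gripper_width: -0.0
grip_force: 0.0
time_s: 2.28
tcp_pos: [0.4909, -0.0549, 0.4045]
tool_rot: [-0.0, 0.008, 1.0, 0.0]
contact_force: [-0.4, -0.1, 0.6]
gripper_width: 0.0002
grip_force: 0.0
tcp [ 0.4909 -0.0549  0.4045] t 2.27 F [-0.4 -0.1  0.6] w 0.0002
axes
 [[-1.     0.016 -0.001]
 [ 0.016  1.     0.001]
 [ 0.001  0.001 -1.   ]]
rel [ 0.0008 -0.0002  0.1695]
[[-5.01375056e-04 -9.62284747e-01 -2.72043774e-01  6.79198290e-02]
 [ 9.99998767e-01 -8.87336705e-04  1.29573316e-03 -1.67898892e-04]
 [-1.48825868e-03 -2.72042788e-01  9.62284005e-01  3.20933016e-02]
 [ 0.00000000e+00  0.00000000e+00  0.00000000e+00  1.00000000e+00]]
```

View pics/m1.png

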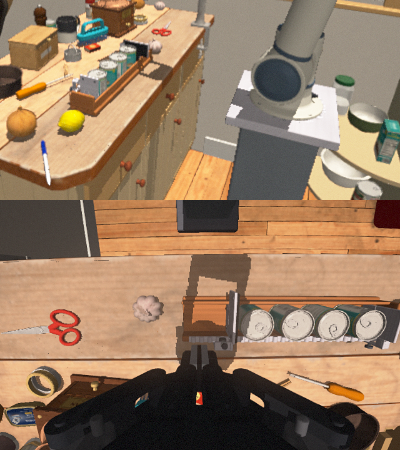

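Wrist view: the stop's cheek plate is at panel x≈236, right of the closed fingers (x≈200). Garlic is clear to the left, and the four tins and the divider are to the right. I'll measure from this sharper view.

Run:
```python
import cv2
b=cv2.imread("pics/wrist1.png")[140:250,280:640]
cv2.imwrite("pics/w1z.png",cv2.resize(b,None,fx=2.2,fy=2.2,interpolation=cv2.INTER_CUBIC))
```

```text
(no output)
```

View pics/w1z.png

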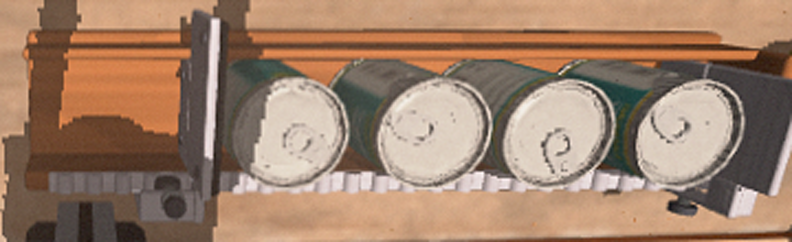

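```bash
cat >> h.py <<'E'
def wcam(c,o):
    q=o["tool_rot"];T=np.eye(4);T[:3,:3]=Ro.from_quat([q[1],q[2],q[3],q[0]]).as_matrix();T[:3,3]=o["tcp_pos"]
    W=np.linalg.inv(T@np.array(c["mount"]));c["R"]=W[:3,:3];c["t"]=W[:3,3];return c
E
python3 - <<'E'
from h import *
o=bot.get_obs();c=wcam(bot.read_camera("wrist"),o)
f=lambda x,y,z:(onz(c,(x+.5)/2.2-.5+280,(y+.5)/2.2-.5+140,z)*1000).round(1)
for n,x,y,z in [("plate out front",211,12,.1),("plate out mid",208,100,.1),("plate out back",203,195,.1),("pad front",227,18,.1),("pad mid",221,100,.1),("tin4",298,140,.09),("tin1",690,132,.09),("div top front",797,85,.1),("div top back",778,192,.1),("knob",175,206,.094)]: print(n,f(x,y,z))
E
```

```text
plate out front [447.8   2.4 100. ]
plate out mid [487.6   2.7 100. ]
plate out back [534.2   2.2 100. ]
pad front [450.5   9.6 100. ]
pad mid [487.7   8.6 100. ]
tin4 [510.4  49.3  90. ]
tin1 [509.2 248.3  90. ]
div top front [483.4 287.6 100. ]
div top back [538.4 294.6 100. ]
knob [542.3 -10.1  94. ]
```

```bash
python3 -m creep '{"linear": [[0,0,0.05],[0,0,0.05],[0,0,0.04],[0,0,0.03],[0,0,0],[0,0.01,0],[0,0.01,0],[0,0.005,0]], "spin": [0,0,0,0,0,0,0,0], "fingers": [255,255,255,255,255,255,255,255]}'
python3 - <<'E'
from h import *
rel([.490,-.0145,.233])
c=bot.read_camera("wrist");b=c["image"][120:400,200:560,::-1]
cv2.imwrite("pics/w2.png",cv2.resize(b,None,fx=1.6,fy=1.6))
E
```

```text
time_s: 3.48
tcp_pos: [0.4917, -0.029, 0.2361]
tool_rot: [0.001, 0.006, 1.0, -0.0]
contact_force: [-0.5, -0.5, 0.1]
gripper_width: 0.0003
grip_force: 0.0
tcp [ 0.4917 -0.029   0.2361] t 3.48 F [-0.5 -0.5  0.1] w 0.0003
axes
 [[-1.     0.013  0.002]
 [ 0.013  1.    -0.   ]
 [-0.002 -0.    -1.   ]]
rel [0.0019 0.0145 0.0031]
```

View pics/w2.png

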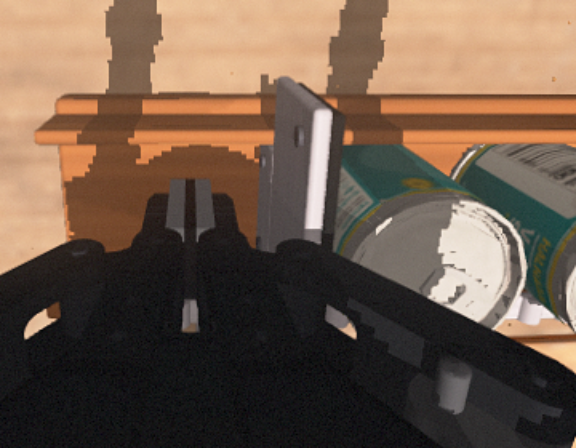

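The closed fingertips (crop x 168–212) hang left of the cheek plate (x≈270–330), on the rack line, with nothing touched. Next I'll approach slowly.

```bash
python3 -m creep '{"linear": [[0,0.004,0],[0,0.004,0],[0,0.003,0],[0,0.002,0],[0,0.002,0],[0,0.002,0],[0,0,0]], "spin": [0,0,0,0,0,0,0], "fingers": [255,255,255,255,255,255,255]}'
python3 -m creep '{"linear": [[0,0.002,0],[0,0.002,0],[0,0.002,0],[0,0,0]], "spin": [0,0,0,0], "fingers": [255,255,255,255]}'
python3 -m creep '{"linear": [[0,0.002,0],[0,0.002,0],[0,0.002,0],[0,0,0]], "spin": [0,0,0,0], "fingers": [255,255,255,255]}'
```

```text
time_s: 4.4
tcp_pos: [0.4916, -0.0134, 0.235]
tool_rot: [0.0, 0.007, 1.0, -0.001]
contact_force: [-0.8, -5.1, 2.6]
gripper_width: 0.0
grip_force: 2.0
time_s: 4.9
tcp_pos: [0.4917, -0.0068, 0.235]
tool_rot: [0.0, 0.007, 1.0, 0.0]
contact_force: [-0.9, -2.5, 2.8]
gripper_width: -0.0001
grip_force: 2.0
time_s: 5.4
tcp_pos: [0.4916, -0.0006, 0.2341]
tool_rot: [-0.0, 0.007, 1.0, 0.0]
contact_force: [0.3, -0.4, 0.1]
gripper_width: 0.0001
grip_force: 0.0
```

```bash
for i in 1; do python3 -m creep '{"linear": [[0,0.002,0],[0,0.002,0],[0,0.002,0],[0,0,0]], "spin": [0,0,0,0], "fingers": [255,255,255,255]}'
python3 -m creep '{"linear": [[0,0.002,0],[0,0.002,0],[0,0.002,0],[0,0,0]], "spin": [0,0,0,0], "fingers": [255,255,255,255]}'
python3 -m creep '{"linear": [[0,0.002,0],[0,0.002,0],[0,0.002,0],[0,0,0]], "spin": [0,0,0,0], "fingers": [255,255,255,255]}'; done
python3 - <<'E'
from h import *
rel([.49,.034,.235])
c=bot.read_camera("top");b=c["image"][185:240,210:370,::-1]
cv2.imwrite("pics/t3.png",cv2.resize(b,None,fx=5,fy=5,interpolation=cv2.INTER_CUBIC))
E
```

```text
time_s: 5.9
tcp_pos: [0.4918, 0.0044, 0.2348]
tool_rot: [-0.0, 0.007, 1.0, -0.001]
contact_force: [-0.6, -5.1, 2.8]
gripper_width: 0.0001
grip_force: 2.5
time_s: 6.4
tcp_pos: [0.4919, 0.0114, 0.2348]
tool_rot: [0.0, 0.007, 1.0, 0.0]
contact_force: [0.0, -0.7, 3.0]
gripper_width: -0.0002
grip_force: 1.6
time_s: 6.9
tcp_pos: [0.492, 0.0173, 0.2347]
tool_rot: [0.0, 0.007, 1.0, 0.0]
contact_force: [-0.8, 1.0, 3.3]
gripper_width: 0.0003
grip_force: 1.4
tcp [0.492  0.0173 0.2347] t 6.9 F [-0.8  1.   3.3] w 0.0003
axes
 [[-1.     0.013  0.   ]
 [ 0.013  1.     0.   ]
 [-0.     0.    -1.   ]]
rel [ 0.0022  0.0166 -0.0003]
```

View pics/t3.png

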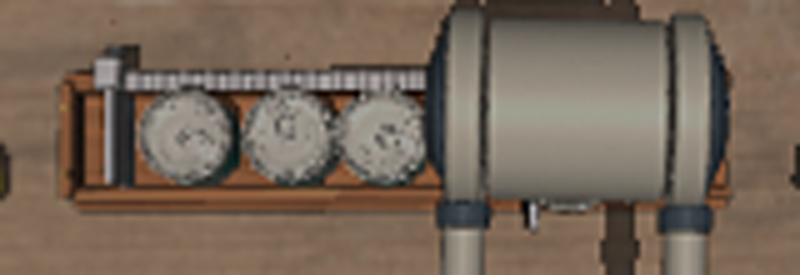

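The top view shows the stop's front edge at crop x≈532, down from 588. That is about 33 mm, or two notches, so it is at 0.064. The tins have nearly closed up, so one more notch is left.

```bash
python3 -m creep '{"linear": [[0,0.002,0],[0,0.002,0],[0,0.002,0],[0,0,0]], "spin": [0,0,0,0], "fingers": [255,255,255,255]}'
python3 -m creep '{"linear": [[0,0.002,0],[0,0.002,0],[0,0.002,0],[0,0,0]], "spin": [0,0,0,0], "fingers": [255,255,255,255]}'
python3 -m creep '{"linear": [[0,0.002,0],[0,0.002,0],[0,0,0]], "spin": [0,0,0], "fingers": [255,255,255]}'
```

```text
time_s: 7.45
tcp_pos: [0.4921, 0.0222, 0.2347]
tool_rot: [-0.0, 0.007, 1.0, -0.001]
contact_force: [-1.4, -5.0, 3.9]
gripper_width: 0.0004
grip_force: 3.0
time_s: 7.95
tcp_pos: [0.4922, 0.0291, 0.2347]
tool_rot: [0.0, 0.007, 1.0, 0.0]
contact_force: [-0.8, -2.8, 3.4]
gripper_width: 0.0001
grip_force: 2.1
time_s: 8.32
tcp_pos: [0.4922, 0.0334, 0.2347]
tool_rot: [0.0, 0.007, 1.0, 0.0]
contact_force: [-0.9, -1.4, 3.1]
gripper_width: 0.0
grip_force: 1.7
```

```bash
python3 -m creep '{"linear": [[0,0.001,0],[0,0.001,0],[0,0,0]], "spin": [0,0,0], "fingers": [255,255,255]}'
python3 -m creep '{"linear": [[0,0.001,0],[0,0,0]], "spin": [0,0], "fingers": [255,255]}'
python3 -m creep '{"linear": [[0,0.001,0],[0,0,0]], "spin": [0,0], "fingers": [255,255]}'
```

```text
time_s: 8.7
tcp_pos: [0.4922, 0.0344, 0.2347]
tool_rot: [-0.0, 0.007, 1.0, -0.001]
contact_force: [-1.5, -6.4, 4.1]
gripper_width: -0.0001
grip_force: 3.3
time_s: 8.95
tcp_pos: [0.4923, 0.0349, 0.2347]
tool_rot: [-0.0, 0.007, 1.0, -0.002]
contact_force: [-1.5, -7.6, 4.8]
gripper_width: -0.0
grip_force: 3.9
time_s: 9.2
tcp_pos: [0.4923, 0.0359, 0.2348]
tool_rot: [-0.0, 0.007, 1.0, -0.002]
contact_force: [-1.7, -8.9, 4.2]
gripper_width: 0.0
grip_force: 4.0
```

```bash
python3 -m creep '{"linear": [[0,0.001,0],[0,0,0]], "spin": [0,0], "fingers": [255,255]}'
python3 -m creep '{"linear": [[0,0.001,0],[0,0,0]], "spin": [0,0], "fingers": [255,255]}'
python3 -m creep '{"linear": [[0,0.001,0],[0,0,0]], "spin": [0,0], "fingers": [255,255]}'
python3 -c "
from h import *
c=bot.read_camera('top');b=c['image'][185:240,210:370,::-1]
cv2.imwrite('pics/t4.png',cv2.resize(b,None,fx=5,fy=5,interpolation=cv2.INTER_CUBIC))"
```

```text
time_s: 9.45
tcp_pos: [0.4923, 0.037, 0.2347]
tool_rot: [-0.0, 0.007, 1.0, -0.001]
contact_force: [-1.8, -8.0, 4.4]
gripper_width: -0.0003
grip_force: 3.7
time_s: 9.7
tcp_pos: [0.4923, 0.0378, 0.2347]
tool_rot: [-0.0, 0.007, 1.0, -0.002]
contact_force: [-2.0, -9.7, 5.2]
gripper_width: 0.0001
grip_force: 4.1
time_s: 9.95
tcp_pos: [0.4923, 0.0384, 0.2349]
tool_rot: [-0.0, 0.008, 1.0, -0.002]
contact_force: [-1.1, -11.3, 5.0]
gripper_width: 0.0002
grip_force: 4.9
```

View pics/t4.png

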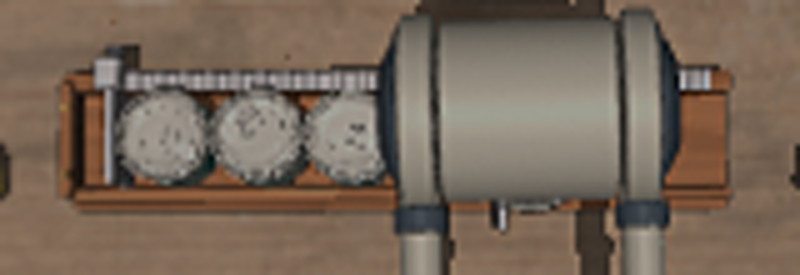

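Tins now sit at crop x 164, 260 and 354, evenly about 58 mm apart, with the first against the divider (x≈120). The stop edge is at 501, roughly 3–4 mm past the last notch. One small confirming push, then a slow release.

```bash
python3 -m creep '{"linear": [[0,0.001,0],[0,0.001,0],[0,0,0]], "spin": [0,0,0], "fingers": [255,255,255]}'
```

```text
time_s: 10.38
tcp_pos: [0.4925, 0.0397, 0.2353]
tool_rot: [0.0, 0.008, 1.0, -0.003]
contact_force: [-3.2, -14.9, 6.7]
gripper_width: -0.0
grip_force: 7.3
```

```bash
python3 -m creep '{"linear": [[0,-0.001,0],[0,-0.001,0],[0,-0.001,0],[0,-0.001,0],[0,-0.001,0],[0,-0.001,0],[0,0,0]], "spin": [0,0,0,0,0,0,0], "fingers": [255,255,255,255,255,255,255]}'
python3 -m creep '{"linear": [[0,-0.001,0],[0,-0.001,0],[0,-0.001,0],[0,0,0]], "spin": [0,0,0,0], "fingers": [255,255,255,255]}'
python3 -m creep '{"linear": [[0,-0.002,0],[0,-0.002,0],[0,-0.002,0],[0,0,0]], "spin": [0,0,0,0], "fingers": [255,255,255,255]}'
```

```text
time_s: 11.25
tcp_pos: [0.4924, 0.0358, 0.2352]
tool_rot: [0.0, 0.007, 1.0, -0.0]
contact_force: [-0.6, -3.7, 7.1]
gripper_width: -0.0002
grip_force: 3.3
time_s: 11.75
tcp_pos: [0.4923, 0.0332, 0.2346]
tool_rot: [0.0, 0.007, 1.0, 0.0]
contact_force: [0.9, -0.6, 2.5]
gripper_width: -0.0002
grip_force: 1.2
time_s: 12.25
tcp_pos: [0.4921, 0.0268, 0.2345]
tool_rot: [-0.0, 0.007, 1.0, -0.0]
contact_force: [-0.9, 0.5, 0.3]
gripper_width: 0.0001
grip_force: 0.0
```

Contact is off. I'll back away, lift, and look from the wrist.

```bash
python3 -m creep '{"linear": [[0,-0.015,0],[0,-0.02,0],[0,0,-0.04],[0,0,-0.05],[0,0,-0.05],[0,0,-0.03],[0,0,0],[0,0,0]], "spin": [0,0,0,0,0,0,0,0], "fingers": [255,255,255,255,255,255,255,255]}'
python3 - <<'E'
from h import *
o=bot.get_obs();c=wcam(bot.read_camera("wrist"),o)
print(c["R"].tolist(),c["t"].tolist());b=c["image"][140:250,280:640,::-1]
cv2.imwrite("pics/w5.png",cv2.resize(b,None,fx=2.2,fy=2.2,interpolation=cv2.INTER_CUBIC))
E
```

```text
time_s: 13.25
tcp_pos: [0.4916, -0.0085, 0.4034]
tool_rot: [-0.001, 0.007, 1.0, -0.0]
contact_force: [-0.2, 0.6, -1.2]
gripper_width: -0.0001
grip_force: 0.0
[[0.01476970642822634, 0.999889895301061, 0.0014328457207620192], [0.9626235343320519, -0.014606786736289254, 0.2704488360694331], [0.27043998765362803, -0.0026151589007285146, -0.9627332829095665]] [0.0008628698018346867, -0.5083666470662814, 0.2429403199038094]
```

View pics/w5.png

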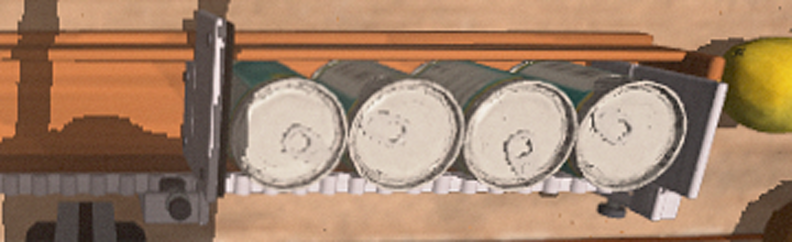

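Wrist view: the tins stand in an unbroken row from the divider (top edge x≈720) to the stop (top edge x≈212–222). I'll measure the stop's position.

Run:
```python
from h import *
o=bot.get_obs();c=wcam(bot.read_camera("wrist"),o)
f=lambda x,y,z:(onz(c,(x+.5)/2.2-.5+280,(y+.5)/2.2-.5+140,z)*1000).round(1)
for n,x,y,z in [("plate out mid",212,100,.1),("pad mid",226,100,.1),("div R front",722,90,.1),("tin4",297,135,.09),("tin3",405,134,.09),("tin2",519,133,.09),("tin1",633,134,.09),("knob",180,207,.094)]: print(n,f(x,y,z))
```

```text
plate out mid [487.1  49.5 100. ]
pad mid [487.1  55.9 100. ]
div R front [485.3 291.7 100. ]
tin4 [507.2  93.3  90. ]
tin3 [507.5 145.9  90. ]
tin2 [507.9 202.6  90. ]
tin1 [509.3 261.3  90. ]
knob [541.7  37.4  94. ]
```

The stop moved about 47.5 mm by both the knob and the pad. That matches three notches (48 mm), so it sits in the 0.080 notch and the row is closed up.

```bash
python3 -c "
from workcell import bot
print(bot.close_job())"
```

```text
the job is handed in; nothing more can be done
None
```

The job is handed in: I pushed the stop three notches, and by the camera it rests in the last one the four-tin row leaves room for (0.080). The tins stand closed up against the divider and the arm is clear of everything.

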